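# Load the engraver's work plate

### The job

Load the work plate for engraving: seat the brass master block with the tongue flat and fully home in the plate's shaped pocket, motif up, and straighten the two rectangular brass blanks into an even row with it, one lying flat and square on each of the two scribed outlines, in whichever order. Set the brass down rather than dropping it, and leave everything else on the bench where it is.

Things in the scene. Friction and masses are not known exactly. Their poses are not given: they have to be found in the camera images.
- plate: fixed aluminium work plate on the bench, 110 x 300 mm (its x, y), top face 18 mm above the bench. Origin: centre of its underside. Along y: pocket at the +y end, middle outline, end outline. Two steel studs, 12 mm across, stand 22 mm above the top face at plate x = +-45 mm, y = 137 mm. Its yaw varies within +-0.35 rad.
- pocket (a point): centre of the pocket's floor, 10 mm above the bench, plate x = 0, y = 90 mm; axes as the plate's. The pocket is 8 mm deep with upright walls: a rectangle 58 x 40 mm (x, y) centred here, plus a slot 20 mm wide (y) for the tongue, from the +x end of the rectangle to x = 42 mm.
- outline_mid (a point): centre of the scribed dark rectangle (61 x 48 mm, long side along plate x) in the middle of the plate, on the top face: plate x = 0, y = 0, 18 mm above the bench; axes parallel to the plate's.
- outline_end (a point): centre of the same scribed rectangle near the end away from the pocket: plate x = 0, y = -90 mm, on the top face, 18 mm above the bench; axes parallel to the plate's.
- keyed: loose brass master block: rectangle 54 x 36 mm (x, y), 24 mm high, with an equally high tongue 16 mm wide (y) standing out 12 mm from the middle of its +x end; round motif 30 mm across, 1 mm high, on top. Origin: centre of the rectangle's underside. Starts flat on the bench left or right of the plate, any yaw; 0.43 kg. Fits the pocket with 2 mm to spare on each side, then stands 16 mm proud.
- tongue (a point): middle of the end of the master block's tongue, on the underside: 39 mm along the block's +x from its origin.
- blank_a: loose brass rectangular blank, 58 x 46 x 20 mm (x, y, z), plain on all faces. Origin: centre of its underside. It starts lying flat and skewed on the work plate, about 0.4 kg.
- blank_b: loose brass rectangular blank, 58 x 46 x 20 mm (x, y, z), plain on all faces. Origin: centre of its underside. It starts lying flat and skewed on the work plate, about 0.4 kg.
- disc: bystander: loose brass disc, 44 mm across, 18 mm high, on the bench beside the plate. Origin: centre of its underside.
- loupe: bystander: black eye loupe standing on the bench, 42 mm across, 34 mm high. Origin: centre of its underside.
- jar: bystander: small amber glass jar with black cap, 42 mm across, 48 mm high. Origin: centre of its underside.
- graver_a: bystander: graver lying on the bench beyond the plate, about 115 mm long (x from -40 to +75 mm), 24 mm high at its wooden handle. Origin: on the underside, where the steel blade begins.
- graver_b: bystander: a second graver like graver_a.
- brush: bystander: flat wooden brush lying between the robot and the plate, 230 mm long (x), 24 mm wide, 24 mm high. Origin: centre of its underside.
Mind the look-alikes: they are no part of the job. Leave any purple look-alike of the blank_a alone.

How it is judged:
By the outcome, as a careful person would: the job done as asked, in the order asked, and still so for the second after the job is handed in, with the robot touching nothing.
It also fails if it takes over 56 s, if anything falls off the work surface, if the arm or the gripper's body presses on something with over 40 N, if the wrist force passes 120 N, or if a joint passes its speed limit or range.

### The arm

A 7-joint arm with a two-finger parallel gripper is mounted at the origin on the work surface. World frame = base frame: x ahead of the robot, y to its left, z up, the work surface at z = 0. Lengths are in m, angles in rad, forces in N, time in s.
With the tool pointing down it reaches from about 0.425 to 0.875 m from the base axis. Payload 4.7 kg.
Tool frame: the origin (TCP) lies midway between the tips of the shut fingers; the grasp point (between the pads) lies 19 mm behind it; z points along the fingers, y is the line along which they close (so a half turn about z gives the same grasp; the last joint's range is limited). The gripper opens to 87 mm and grips with 3 to 60 N. Pads are 19 mm wide; open, the fingers measure 117 mm over their backs; the gripper's body (75 mm by 190 mm) begins 51 mm behind the grasp point.
Start: joints at [-1.314, 0.321, -0.07, 1.45, 0.023, 1.371, -0.057], TCP at [0.156, 0.631, 0.223] pointing down, gripper open.
Joint ranges: [-2.86, 2.86], [-0.3, 2.09], [-1.38, 1.24], [0.06, 2.45], [-1.56, 4.7], [0.09, 2.05], [-2.69, 2.69]. Speed limits (rad/s): [2.57, 2.57, 3.14, 3.14, 3.14, 3.14, 3.14].

### API

Orientations are given as a rotation vector (axis times angle).
In Python, from bench import ctrl gives the robot as it stands. The module is installed in compiled form; this text tells all that it offers.
- The arm moves only by the tool carry_out, never from a script. Its argument "steps" is a list of rows, each a list of 7 numbers: the turn, a rotation vector about the world's x, y, z in degrees, then the shift along the world's x, y, z in cm, then the opening, from 0 (shut) to 1 (fully open). A call has 1 to 12 rows; each row is the pose to reach, as a shift and turn from the pose commanded when the call began; what a row does not reach only later rows make up. A row lasts 1/10 s, in which the tool goes at most 50 mm and 8.59 degrees, less where a joint would pass 70% of its speed; a pose out of reach is approached as far as the arm can. A call with a gripper value outside its range is refused whole. The fingers move at their own pace and stop on an object; "squeeze" is the grip in N (left out, the last holds). Time passes only in rows, so rows that repeat a pose let the fingers close. It gives the time, the measured TCP pose, the force, the opening and the grip force at its end, in the units of the state.
- ctrl.get_state(): the state, without advancing time (a new reading comes with each control period).
- ctrl.get_image(name): name is "side" or "top"; returns a dict with "pixels" (400x640x3 uint8, red, green, blue), "camera_matrix" (3x3 intrinsics, pixels), "cam_to_world" (4x4, takes a point from camera to world coordinates). Camera axes: x right, y down, z forward; pixel columns grow to the right and rows downward; lengths in m; the calibration is good to about 2 mm. A picture is of the moment at which its call begins. There is no depth.
- ctrl.close_job(): hands the job in; it is judged then, once.
The state is a dict: "time": time; "joint_positions": joint angles; "qd": joint speeds; "joint_torque": joint torques, N m; "position": TCP position; "tool_rot": TCP orientation; "ft_force": force on the tool from outside, world axes, zero at the start; "torque": the same for the moment, N m; "grip_width": opening from 0.0 (shut) to 1.0 (fully open); "grip_force": force on a finger pad.
Only numpy, scipy, OpenCV 4.12 (cv2) and the standard library are available. Lean on these libraries where they do the work, as an engineer would, in place of code of your own. Each camera call takes 0.05 s, during which the arm holds its last target. There are 200 camera calls.

## Working session

There is one attempt and no reset: what is moved stays moved. The work goes in short steps, Python scripts to look and compute and a tool call to move; the robot and the scene stay as the last step left them, time stands still between calls to the robot, and variables do not carry over. Pictures are saved under pics/ and viewed, at most 10 in all, crops included, and the job is handed in when it is done.

Besides the shell and the picture viewer there is one more tool, called as a command line: name --pt "numbers of a row" for each row, then --argument value for the rest. carry_out: Moves the arm, as the interface text tells. Its arguments: {"type":"object","properties":{"steps":{"type":"array","items":{"type":"array","items":{"type":"number"}}},"squeeze":{"type":"number"}},"required":["steps"]}

```bash
mkdir -p pics; python3 - <<'E'
from bench import ctrl
import cv2,numpy as np
for n in("top","side"):
    d=ctrl.get_image(n);cv2.imwrite(f"pics/{n}0.png",d["pixels"][:,:,::-1])
    print(n,d["camera_matrix"].round(1).tolist(),d["cam_to_world"].round(4).tolist())
s=ctrl.get_state();print({k:np.round(v,3).tolist() for k,v in s.items()})
E
```

```text
top [[419.7, 0.0, 318.1], [0.0, 419.7, 201.2], [0.0, 0.0, 1.0]] [[0.0237, -0.9907, 0.1341, 0.4312], [-0.9995, -0.0262, -0.0169, 0.0078], [0.0202, -0.1337, -0.9908, 0.888], [0.0, 0.0, 0.0, 1.0]]
side [[376.6, 0.0, 316.4], [0.0, 376.6, 202.5], [0.0, 0.0, 1.0]] [[0.8561, -0.2621, 0.4454, 0.1846], [-0.5163, -0.4729, 0.714, -0.5838], [0.0235, -0.8412, -0.5402, 0.4809], [0.0, 0.0, 0.0, 1.0]]
{'time': 0.1, 'joint_positions': [-1.314, 0.322, -0.07, 1.452, 0.023, 1.371, -0.057], 'qd': [-0.0, -0.001, 0.001, -0.005, 0.0, 0.002, -0.001], 'joint_torque': [-0.0, -49.257, -0.405, -31.34, -0.064, 0.04, 0.0], 'position': [0.156, 0.63, 0.222], 'tool_rot': [-0.38, -3.118, 0.003], 'ft_force': [0.191, -0.523, 0.028], 'torque': [0.007, 0.045, -0.029], 'grip_force': 0.0, 'grip_width': 1.002}
```

View pics/top0.png

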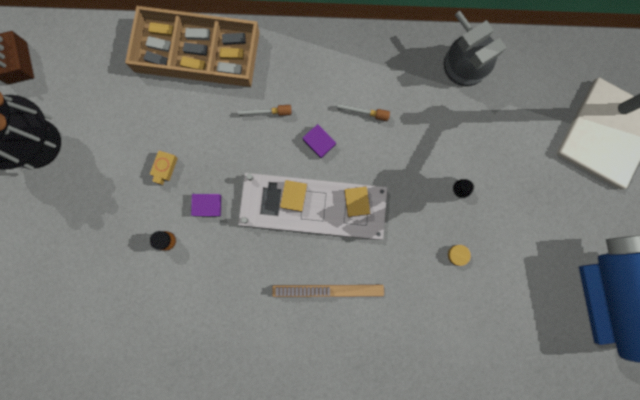

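View pics/side0.png

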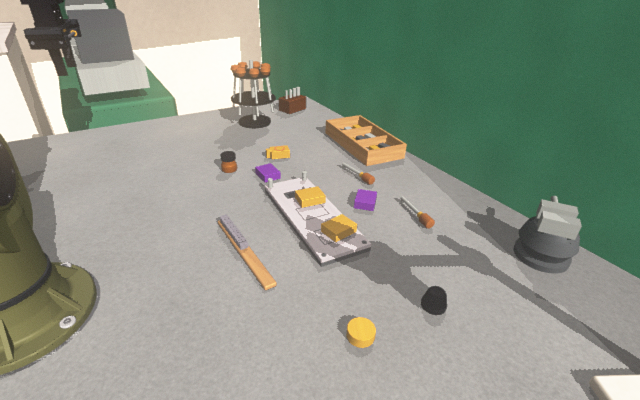

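The top view shows the plate at (313,206) with its pocket at the left (+y), and blanks at (293,196) and (357,201). The master is at (163,167), with purple look-alikes at (206,206) and (319,141). I'll enlarge this area.

```bash
cat > h.py <<'E'
from bench import ctrl
import cv2,numpy as np
def img(n,save=None):
    d=ctrl.get_image(n); p=d["pixels"][:,:,::-1].copy()
    if save: cv2.imwrite(f"pics/{save}.png",p)
    return p,d["camera_matrix"],d["cam_to_world"]
def ray(uv,K,T,z):
    uv=np.atleast_2d(np.asarray(uv,float)); c=np.c_[uv,np.ones(len(uv))]@np.linalg.inv(K).T@T[:3,:3].T
    return T[:3,3]+c*((z-T[2,3])/c[:,2])[:,None]
def proj(P,K,T):
    c=(np.atleast_2d(P)-T[:3,3])@T[:3,:3]; c=c@K.T; return c[:,:2]/c[:,2:]
E
python3 - <<'E'
import cv2,numpy as np
p=cv2.imread("pics/top0.png")
c=p[135:255,140:400];cv2.imwrite("pics/c1.png",cv2.resize(c,(780,360),interpolation=cv2.INTER_CUBIC))
h=cv2.cvtColor(p,cv2.COLOR_BGR2HSV)
for uv in[(293,196),(357,198),(163,160),(206,206),(315,206),(256,190),(380,215),(160,150)]:print(uv,h[uv[1],uv[0]])
E
```

```text
(293, 196) [ 21 144 173]
(357, 198) [ 21 141 170]
(163, 160) [ 20 143 176]
(206, 206) [141 146 143]
(315, 206) [173   6 175]
(256, 190) [173   6 177]
(380, 215) [170   6 131]
(160, 150) [ 19  53 150]
```

View pics/c1.png

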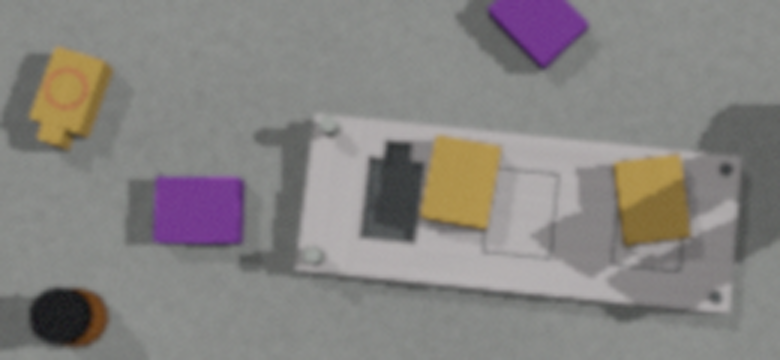

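The crop shows the pocket at crop (393,197) with its slot toward +x (up). Blank_a is at (460,182), blank_b at (652,200), and the empty mid and end outlines at (521,212) and (650,240). The master, with its motif at (67,88), has its tongue pointing down-left. Next I fit edges and measure.

```bash
cat >> h.py <<'E'
from scipy.ndimage import map_coordinates,gaussian_filter
def edge(ch,a,b,r=4,trim=.15,sign=0):
    """sub-pixel line along rough segment a-b (full-image px): returns two end points on fitted line"""
    a,b=np.array(a,float),np.array(b,float);t=(b-a)/np.linalg.norm(b-a);n=np.array([-t[1],t[0]])
    s=np.linspace(trim,1-trim,40);o=np.arange(-r,r+.01,.1)
    P=(a+(b-a)*s[:,None])[:,None]+o[None,:,None]*n
    g=np.gradient(map_coordinates(gaussian_filter(ch.astype(float),.6),[P[...,1],P[...,0]],order=1),axis=1)
    g=np.abs(g) if sign==0 else np.clip(sign*g,0,None)
    k=g.argmax(1);off=np.array([(np.average(o[max(0,i-8):i+9],weights=g[j,max(0,i-8):i+9]+1e-9)) for j,i in enumerate(k)])
    q=(a+(b-a)*s[:,None])+off[:,None]*n
    vx,vy,x,y=cv2.fitLine(q.astype(np.float32),cv2.DIST_HUBER,0,.01,.01).ravel()
    d=np.array([vx,vy]);d*=np.sign(d@t);m=np.array([x,y])
    return m+d*((a-m)@d),m+d*((b-m)@d),np.std(off)
def crop2px(c): return (np.array(c)+.5)/3-.5+[140,135]
def wl(ch,a,b,K,T,z,**k):
    p,q,sd=edge(ch,crop2px(a),crop2px(b),**k);w=ray([p,q],K,T,z)[:,:2]
    return w,sd
def ang(w): return np.degrees(np.arctan2(*(w[1]-w[0])[::-1]))
E
cat > m.py <<'E'
from h import *
d=ctrl.get_image("top");K,T=d["camera_matrix"],d["cam_to_world"]
p=cv2.imread("pics/top0.png");h=cv2.cvtColor(p,cv2.COLOR_BGR2HSV);V=h[:,:,2];b,g,r=[p[:,:,i].astype(float) for i in range(3)]
C=r-b
def show(name,ch,z,segs,**k):
    for s,(a,bb) in segs.items():
        w,sd=wl(ch,a,bb,K,T,z,**k);print(name,s,"mid",(w.mean(0)*1000).round(1),"ang",round(ang(w),2),"sd",round(sd,2))
show("plate",V,.018,{"far":((350,118),(590,142)),"near":((330,272),(600,298)),"left":((311,150),(300,235)),"right":((741,175),(731,290))})
show("pockV",V,.018,{"left":((370,160),(363,240)),"near":((363,240),(414,242))})
show("mid",-V.astype(float),.018,{})
show("A",C,.038,{"far":((437,138),(500,143)),"near":((421,220),(484,228)),"left":((436,140),(421,220)),"right":((500,143),(486,226))})
show("B",C,.038,{"far":((614,162),(680,156)),"near":((625,243),(688,236)),"left":((614,162),(625,243)),"right":((681,157),(689,235))})
show("M",C,.024,{"far":((60,50),(108,65)),"left":((58,52),(33,115)),"right":((108,68),(86,136))},r=3)
# motif
hh=h[:,:,0].astype(int);m=np.uint8(((hh<17)|(hh>170))&(h[:,:,1]>60))*255;roi=np.zeros_like(m);roi[145:185,145:180]=m[145:185,145:180]
c=cv2.findContours(roi,0,1)[0];c=max(c,key=cv2.contourArea);e=cv2.fitEllipse(c);print("motif",e,(ray(e[0],K,T,.025)*1000).round(1))
from scipy.spatial.transform import Rotation as R
s=ctrl.get_state();M=R.from_rotvec(s["tool_rot"]).as_matrix();print("tool y",M[:,1].round(3),"z",M[:,2].round(3),s["position"],s["joint_positions"].round(2) if hasattr(s["joint_positions"],"round") else "")
E
python3 m.py
```

```text
plate far mid [597.7  39.9] ang -94.21 sd 0.69
plate near mid [487.   40.2] ang -94.33 sd 0.15
plate left mid [550. 154.] ang 175.4 sd 0.21
plate right mid [ 529.8 -147.7] ang 178.21 sd 1.48
pockV left mid [545.9 112.2] ang 175.32 sd 0.24
pockV near mid [518.4  94. ] ang -94.04 sd 0.32
A far mid [586.   40.1] ang -98.94 sd 0.46
A near mid [528.8  49.1] ang -99.01 sd 0.29
A left mid [558.2  67.9] ang 170.43 sd 0.21
A right mid [555.9  21.6] ang 171.78 sd 0.14
B far mid [577.1 -82.4] ang -81.55 sd 0.2
B near mid [520.4 -89.8] ang -81.02 sd 0.15
B left mid [545.7 -62.9] ang -171.73 sd 0.19
B right mid [ 551.6 -109.3] ang -172.91 sd 0.25
M far mid [642. 310.] ang -106.0 sd 0.14
M left mid [621.8 338.9] ang 164.26 sd 0.19
M right mid [607.9 297. ] ang 164.28 sd 0.24
motif ((161.5645294189453, 164.16261291503906), (12.99072551727295, 13.66462230682373), 75.48677062988281) [[617.3 321.2  25. ]]
tool y [ 0.24   0.971 -0.001] z [-0.    -0.001 -1.   ] [0.15623437 0.63051171 0.22170354] [-1.31  0.32 -0.07  1.45  0.02  1.37 -0.06]
```

```bash
cat >> h.py <<'E'
def dark(V,a,b,K,T,z,r=2.5,trim=.15):
    a,b=np.array(a,float),np.array(b,float);t=(b-a)/np.linalg.norm(b-a);n=np.array([-t[1],t[0]])
    s=np.linspace(trim,1-trim,30);o=np.arange(-r,r+.01,.1);P=(a+(b-a)*s[:,None])[:,None]+o[None,:,None]*n
    v=map_coordinates(V.astype(float),[P[...,1],P[...,0]],order=1)
    base=v[:,:1]+(v[:,-1:]-v[:,:1])*np.linspace(0,1,len(o));w=np.clip(base-v,0,None)**2
    off=(w*o).sum(1)/(w.sum(1)+1e-9);q=(a+(b-a)*s[:,None])+off[:,None]*n
    vx,vy,x,y=cv2.fitLine(q.astype(np.float32),cv2.DIST_HUBER,0,.01,.01).ravel();d=np.array([vx,vy]);d*=np.sign(d@t);m=np.array([x,y])
    return ray([m+d*((a-m)@d),m+d*((b-m)@d)],K,T,z)[:,:2],off.std()
E
cat > m2.py <<'E'
from h import *
d=ctrl.get_image("top");K,T=d["camera_matrix"],d["cam_to_world"]
p=cv2.imread("pics/top0.png");V=cv2.cvtColor(p,cv2.COLOR_BGR2HSV)[:,:,2]
for n,a,b in[("mid right",(558,174),(552,255)),("mid near",(487,252),(552,256)),("mid far",(508,169),(556,173)),("end near",(618,265),(680,271)),("end right",(683,242),(681,268))]:
    w,sd=dark(V,crop2px(a),crop2px(b),K,T,.018);print(n,(w.mean(0)*1000).round(1),round(ang(w),2),round(sd,2))
for n,a,b in[("right",(741,200),(736,240)),("right2",(734,265),(731,295)),("left",(312,140),(307,180)),("left2",(304,190),(299,240))]:
    w,sd=wl(V,a,b,K,T,.018,r=2);print(n,(w.mean(0)*1000).round(1),round(ang(w),2),round(sd,2))
c=p[165:250,225:400];cv2.imwrite("pics/c2.png",cv2.resize(c,(788,383),interpolation=cv2.INTER_CUBIC))
E
python3 m2.py
```

```text
mid right [539.1 -20.1] 175.76 0.16
mid near [510.    3.2] -95.01 0.25
mid far [568.9  -4.2] -93.75 0.07
end near [503.1 -86.9] -94.2 0.37
end right [ 512.9 -109.1] 177.21 0.08
right [ 538.7 -147.4] 169.89 0.31
right2 [ 496.4 -144.9] -178.75 0.33
left [572.8 152.3] 175.59 0.23
left2 [534.  155.5] 175.7 0.17
```

View pics/c2.png

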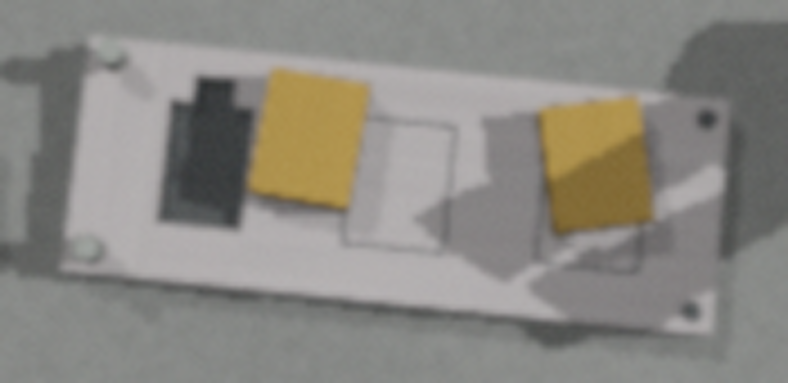

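The edges fit well, to about 0.2 px. The plate centre is at (539.8, 3.4) mm with yaw −4.4°. Blank_a is at (557, 45) with yaw −8.9°, blank_b at (549, −86) with yaw +8°, and the master at (617, 321) with yaw 164°. I'll start with blank_a.

carry_out --pt "0 0 -68 32.1 -46.9 0 1" --pt "0 0 -68 32.1 -46.9 0 1" --pt "0 0 -68 32.1 -46.9 0 1" --pt "0 0 -68 32.1 -46.9 0 1" --pt "0 0 -68 32.1 -46.9 0 1" --pt "0 0 -68 32.1 -46.9 0 1" --pt "0 0 -68 32.1 -46.9 0 1" --pt "0 0 -68 32.1 -46.9 0 1" --pt "0 0 -68 32.1 -46.9 0 1" --pt "0 0 -68 32.1 -46.9 0 1" --pt "0 0 -68 32.1 -46.9 0 1" --pt "0 0 -68 32.1 -46.9 0 1"

```text
time: 1.4
position: [0.4798, 0.1561, 0.2229]
tool_rot: [2.067, 2.363, 0.0]
ft_force: [-0.4, -1.6, -0.7]
grip_width: 0.999
grip_force: 0.0
```

carry_out --pt "0 0 -8 4 -5.9 -3 1" --pt "0 0 -17 8 -11.7 -6 1" --pt "0 0 -17 8 -11.7 -10 1" --pt "0 0 -17 8 -11.7 -12 1" --pt "0 0 -17 8 -11.7 -13 1" --pt "0 0 -17 8 -11.7 -13 1" --pt "0 0 -17 8 -11.7 -13 1" --pt "0 0 -17 8 -11.7 -13 1"

```text
time: 2.2
position: [0.5584, 0.0467, 0.0947]
tool_rot: [2.384, 2.044, 0.006]
ft_force: [0.6, 0.6, 0.7]
grip_width: 0.999
grip_force: 0.0
```

```bash
cat > st.py <<'E'
from h import *
from scipy.spatial.transform import Rotation as R
s=ctrl.get_state();M=R.from_rotvec(s["tool_rot"]).as_matrix()
print("t",s["time"],"pos",(np.array(s["position"])*1000).round(1),"yaw",np.degrees(np.arctan2(M[1,1],M[0,1])).round(2),"tilt",M[:2,2].round(4),"w",s["grip_width"],"gf",s["grip_force"],"F",np.round(s["ft_force"],1),"q7",round(s["joint_positions"][6],2))
E
python3 st.py
```

```text
t 2.2 pos [558.4  46.7  94.7] yaw -8.78 tilt [0.0034 0.0017] w 0.999135702758483 gf 0.0 F [0.6 0.6 0.7] q7 -0.15
```

carry_out --pt "0 0 0 -0.1 -0.2 -2 1" --pt "0 0 0 -0.1 -0.2 -4 1" --pt "0 0 0 -0.1 -0.2 -5.5 1" --pt "0 0 0 -0.1 -0.2 -6.5 1" --pt "0 0 0 -0.1 -0.2 -7 1" --pt "0 0 0 -0.1 -0.2 -7.2 1" --pt "0 0 0 -0.1 -0.2 -7.3 1" --pt "0 0 0 -0.1 -0.2 -7.3 1" --pt "0 0 0 -0.1 -0.2 -7.3 1"

```text
time: 3.1
position: [0.5567, 0.043, 0.0201]
tool_rot: [2.387, 2.042, 0.001]
ft_force: [-0.3, -0.7, 0.2]
grip_width: 0.999
grip_force: 0.0
```

carry_out --pt "0 0 0 0 0 0 0.6" --pt "0 0 0 0 0 0 0.5" --pt "0 0 0 0 0 0 0.5" --pt "0 0 0 0 0 0 0.5" --pt "0 0 0 0 0 0 0.5" --pt "0 0 0 0 0 0 0.5" --squeeze 25

```text
time: 3.7
position: [0.5567, 0.0428, 0.0197]
tool_rot: [2.387, 2.042, 0.001]
ft_force: [1.5, -0.9, -0.5]
grip_width: 0.662
grip_force: 25.0
```

```bash
python3 st.py
```

```text
t 3.7 pos [556.7  42.8  19.7] yaw -8.92 tilt [ 0.001  -0.0002] w 0.6621854782724236 gf 24.99977856874466 F [ 1.5 -0.9 -0.5] q7 -0.1
```

carry_out --pt "0 0 0 0 0 0.5 0.5" --pt "0 0 0 0 0 1 0.5" --pt "0 0 2 -0.6 -1.4 1 0.5" --pt "0 0 4.5 -1.2 -2.8 1 0.5" --pt "0 0 4.5 -1.7 -4.1 1 0.5" --pt "0 0 4.5 -1.7 -4.1 1 0.5" --pt "0 0 4.5 -1.7 -4.1 0.8 0.5" --pt "0 0 4.5 -1.7 -4.1 0.5 0.5" --pt "0 0 4.5 -1.7 -4.1 0.3 0.5" --pt "0 0 4.5 -1.7 -4.1 0.2 0.5" --pt "0 0 4.5 -1.7 -4.1 0.1 0.5" --pt "0 0 4.5 -1.7 -4.1 0.1 0.5"

```text
time: 4.9
position: [0.5392, 0.0021, 0.0204]
tool_rot: [-2.305, -2.135, 0.0]
ft_force: [-0.8, 0.2, -3.6]
grip_width: 0.664
grip_force: 25.0
```

```bash
python3 st.py
```

```text
t 4.9 pos [539.2   2.1  20.4] yaw -4.4 tilt [-0.0002 -0.0001] w 0.6643124845757268 gf 24.99925822019577 F [-0.8  0.2 -3.6] q7 0.04
```

carry_out --pt "0 0 0 0.05 -0.06 0 0.5" --pt "0 0 0 0.05 -0.06 -0.1 0.5" --pt "0 0 0 0.05 -0.06 -0.1 0.5" --pt "0 0 0 0.05 -0.06 -0.1 0.8" --pt "0 0 0 0.05 -0.06 -0.1 0.9" --pt "0 0 0 0.05 -0.06 0.3 1" --pt "0 0 0 0.05 -0.06 2 1" --pt "0 0 0 0.05 -0.06 4.5 1" --pt "0 0 6 0.4 -3.5 5.5 1" --pt "0 0 12.6 0.9 -7.5 5.5 1" --pt "0 0 12.6 0.95 -8.8 5 1" --pt "0 0 12.6 0.95 -8.8 3.5 1"

```text
time: 6.1
position: [0.5504, -0.0894, 0.0573]
tool_rot: [2.06, 2.366, 0.004]
ft_force: [1.1, 0.2, -0.1]
grip_width: 0.994
grip_force: 0.0
```

```bash
python3 st.py
```

```text
t 6.1 pos [550.4 -89.4  57.3] yaw 7.9 tilt [ 0.0047 -0.001 ] w 0.9941568908969828 gf 0.0 F [ 1.1  0.2 -0.1] q7 0.41
```

carry_out --pt "0 0 0 0 0 -0.5 1" --pt "0 0 0 0 0 -1.5 1" --pt "0 0 0 0 0 -2.5 1" --pt "0 0 0 0 0 -3.2 1" --pt "0 0 0 0 0 -3.5 1" --pt "0 0 0 0 0 -3.5 1" --pt "0 0 0 0 0 -3.5 1" --pt "0 0 0 0 0 -3.5 0.6" --pt "0 0 0 0 0 -3.5 0.5" --pt "0 0 0 0 0 -3.5 0.5" --pt "0 0 0 0 0 -3.5 0.5" --pt "0 0 0 0 0 -3.5 0.5"

```text
time: 7.3
position: [0.5492, -0.086, 0.0208]
tool_rot: [2.057, 2.374, 0.001]
ft_force: [2.2, -0.7, 0.6]
grip_width: 0.663
grip_force: 25.0
```

```bash
python3 st.py
```

```text
t 7.3 pos [549.2 -86.   20.8] yaw 8.19 tilt [ 0.001  -0.0001] w 0.6629430565019189 gf 24.998648464679718 F [ 2.2 -0.7  0.6] q7 0.44
```

carry_out --pt "0 0 0 0 0 0.5 0.5" --pt "0 0 0 0 0 1 0.5" --pt "0 0 -6 -0.8 0 1 0.5" --pt "0 0 -12.6 -1.63 -0.03 1 0.5" --pt "0 0 -12.6 -1.63 -0.03 1 0.5" --pt "0 0 -12.6 -1.63 -0.03 0.6 0.5" --pt "0 0 -12.6 -1.63 -0.03 0.3 0.5" --pt "0 0 -12.6 -1.63 -0.03 0.1 0.5" --pt "0 0 -12.6 -1.63 -0.03 0.03 0.5" --pt "0 0 -12.6 -1.63 -0.03 0 0.5" --pt "0 0 -12.6 -1.63 -0.03 -0.03 0.5" --pt "0 0 -12.6 -1.63 -0.03 -0.03 0.5"

```text
time: 8.5
position: [0.5325, -0.0862, 0.0208]
tool_rot: [-2.305, -2.134, -0.0]
ft_force: [-3.0, 0.6, 3.7]
grip_width: 0.665
grip_force: 25.0
```

```bash
python3 st.py
```

```text
t 8.5 pos [532.5 -86.2  20.8] yaw -4.4 tilt [-0.0001  0.0004] w 0.6647878334712002 gf 25.000364184379578 F [-3.   0.6  3.7] q7 0.23
```

carry_out --pt "0 0 0 0 0 0 0.8" --pt "0 0 0 0 0 0 0.95" --pt "0 0 0 0 0 0.5 1" --pt "0 0 0 0 0 3 1" --pt "0 0 0 0 0 7 1" --pt "0 0 8 0.9 4 9 1" --pt "0 0 16 1.9 9 9 1" --pt "0 0 24 2.9 14 9 1" --pt "0 0 32 3.9 19 9 1" --pt "0 0 40 4.9 23.7 9 1" --pt "0 0 48 5.9 28.5 9 1" --pt "0 0 56 6.9 33.2 9 1"

```text
time: 9.7
position: [0.6021, 0.2482, 0.1109]
tool_rot: [1.024, 2.969, 0.002]
ft_force: [0.3, -0.3, 0.8]
grip_width: 1.001
grip_force: 0.0
```

carry_out --pt "0 0 8 0.7 3.8 0 1" --pt "0 0 16 1.6 7.5 -1 1" --pt "0 0 22.5 1.6 7.5 -3 1" --pt "0 0 22.5 1.6 7.5 -4 1" --pt "0 0 22.5 1.6 7.5 -4 1" --pt "0 0 22.5 1.6 7.5 -4 1"

```text
time: 10.3
position: [0.6182, 0.3189, 0.0708]
tool_rot: [0.441, 3.11, -0.001]
ft_force: [-0.3, -0.5, -0.1]
grip_width: 1.002
grip_force: 0.0
```

```bash
python3 st.py; python3 - <<'E'
from h import *
p,K,T=img("top","top1");img("side","side1");c=p[165:250,225:400];cv2.imwrite("pics/c3.png",cv2.resize(c,(788,383),interpolation=cv2.INTER_CUBIC))
E
```

```text
t 10.3 pos [618.2 318.9  70.8] yaw 73.85 tilt [ 0.0007 -0.0006] w 1.001645320150223 gf 0.0 F [-0.3 -0.5 -0.1] q7 0.86
```

View pics/c3.png

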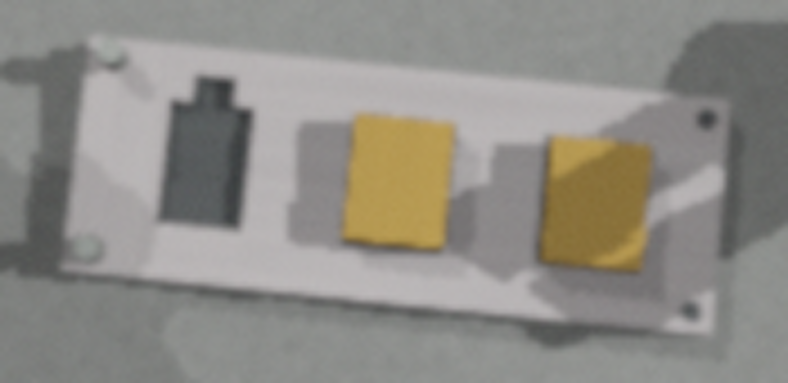

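The crop shows both blanks sitting square on their outlines, A at crop (400,182) and B at (597,203), and the pocket fully visible at (205,165). I'll measure all three.

```bash
cat > m3.py <<'E'
import h,sys
from h import *
h.crop2px=lambda c:(np.array(c)+.5)/4.503-.5+[225,165]
d=ctrl.get_image("top");K,T=d["camera_matrix"],d["cam_to_world"]
p=cv2.imread(sys.argv[1]);V=p.max(2);C=p[:,:,2].astype(float)-p[:,:,0]
y=np.radians(-4.4);xh=np.array([np.cos(y),np.sin(y)]);yh=np.array([-np.sin(y),np.cos(y)]);c0=np.array([539.8,3.4])
def show(name,ch,z,segs,**k):
    for s,(a,bb) in segs.items():
        w,sd=wl(ch,a,bb,K,T,z,**k);m=w.mean(0)*1000-c0;print(name,s,"plate xy",(m@xh).round(1),(m@yh).round(1),"ang",round(ang(w)+4.4,2),"sd",round(sd,2))
show("pock",V,.018,{"left":((171,110),(160,215)),"right":((250,112),(239,222)),"near":((162,221),(236,227)),"slotL":((196,80),(194,104)),"slotend":((198,77),(232,80))},r=2)
show("A",C,.038,{"far":((357,114),(455,122)),"near":((345,242),(443,248)),"left":((354,118),(344,240)),"right":((455,124),(445,245))},r=3)
show("B",C,.038,{"far":((550,135),(652,143)),"near":((542,264),(641,270)),"left":((549,138),(541,262)),"right":((652,145),(642,268))},r=3)
E
python3 m3.py pics/top1.png
```

```text
pock left plate xy -1.1 108.8 ang 179.83 sd 0.15
pock right plate xy 0.6 71.1 ang 179.98 sd 0.21
pock near plate xy -28.9 89.5 ang -87.97 sd 0.25
pock slotL plate xy 33.2 99.4 ang 173.85 sd 0.22
pock slotend plate xy 41.0 90.0 ang -97.33 sd 0.3
A far plate xy 27.7 -0.5 ang -90.59 sd 0.19
A near plate xy -30.2 -1.0 ang -88.91 sd 0.2
A left plate xy -2.5 23.0 ang 180.11 sd 0.21
A right plate xy -0.3 -23.0 ang 181.24 sd 0.19
B far plate xy 27.0 -89.9 ang -88.83 sd 0.15
B near plate xy -30.8 -90.8 ang -91.23 sd 0.37
B left plate xy -2.9 -66.8 ang 180.15 sd 0.19
B right plate xy -1.1 -113.1 ang 179.99 sd 0.47
```

carry_out --pt "0 0 0.2 0 0.2 -1.5 1" --pt "0 0 0.2 0 0.2 -3 1" --pt "0 0 0.2 0 0.2 -4.5 1" --pt "0 0 0.2 0 0.2 -5.5 1" --pt "0 0 0.2 0 0.2 -5.9 0.8" --pt "0 0 0.2 0 0.2 -5.9 0.6" --pt "0 0 0.2 0 0.2 -5.9 0.6"

```text
time: 11.15
position: [0.6179, 0.3228, 0.0116]
tool_rot: [0.429, 3.111, 0.001]
ft_force: [-0.3, 0.9, -0.0]
grip_width: 0.811
grip_force: 0.0
```

```bash
python3 st.py
```

```text
t 11.15 pos [617.9 322.8  11.6] yaw 74.29 tilt [0.0007 0.0004] w 0.8106862674515104 gf 0.0 F [-0.3  0.9 -0. ] q7 0.88
```

carry_out --pt "0 0 0 0 0 0 0.5" --pt "0 0 0 0 0 0 0.3" --pt "0 0 0 0 0 0 0.25" --pt "0 0 0 0 0 0 0.25" --pt "0 0 0 0 0 0 0.25" --pt "0 0 0 0 0 0 0.25" --pt "0 0 0 0 0 0 0.25" --pt "0 0 0 0 0 0 0.25" --squeeze 30

```text
time: 11.95
position: [0.6175, 0.3218, 0.0115]
tool_rot: [-0.43, -3.112, 0.002]
ft_force: [-2.6, -4.5, 4.0]
grip_width: 0.412
grip_force: 30.0
```

```bash
python3 st.py
```

```text
t 11.95 pos [617.5 321.8  11.5] yaw 74.27 tilt [-0.0004 -0.0009] w 0.411811849253565 gf 30.000446140766144 F [-2.6 -4.5  4. ] q7 0.88
```

carry_out --pt "0 0 0 0 0 1 0.25" --pt "0 0 0 0 0 3 0.25" --pt "0 0 -4 0 0 6 0.25" --pt "0 0 -12 -0.7 -2 8 0.25" --pt "0 0 -20 -1.4 -4 8 0.25" --pt "0 0 -28 -2.1 -6 8 0.25" --pt "0 0 -36 -2.8 -8 8 0.25" --pt "0 0 -44 -3.4 -10 8 0.25" --pt "0 0 -52 -4 -12 8 0.25" --pt "0 0 -60 -4.6 -14 8 0.25" --pt "0 0 -68 -5.2 -16 8 0.25" --pt "0 0 -76 -5.8 -18 8 0.25"

```text
time: 13.15
position: [0.559, 0.1429, 0.091]
tool_rot: [-2.259, -2.182, -0.001]
ft_force: [-0.2, 0.2, -4.3]
grip_width: 0.411
grip_force: 30.0
```

carry_out --pt "0 0 -8 -0.4 -1.8 0 0.25" --pt "0 0 -16 -0.8 -3.6 0 0.25" --pt "0 0 -24 -1.1 -4.9 0 0.25" --pt "0 0 -32 -1.1 -4.9 0 0.25" --pt "0 0 -40 -1.1 -4.9 0 0.25" --pt "0 0 -48 -1.1 -4.9 0 0.25" --pt "0 0 -56 -1.1 -4.9 0 0.25" --pt "0 0 -64 -1.1 -4.9 -1 0.25" --pt "0 0 -72 -1.1 -4.9 -2 0.25" --pt "0 0 -80 -1.1 -4.9 -3.5 0.25" --pt "0 0 -88 -1.1 -4.9 -5 0.25" --pt "0 0 -92.7 -1.1 -4.9 -5.7 0.25"

```text
time: 14.35
position: [0.5475, 0.0947, 0.0327]
tool_rot: [-3.139, 0.127, 0.002]
ft_force: [-1.1, -0.1, -3.6]
grip_width: 0.409
grip_force: 30.0
```

carry_out --pt "0 0 0 0 0 0 0.25" --pt "0 0 0 0 0 0 0.25" --pt "0 0 0 0 0 0 0.25"

```text
time: 14.65
position: [0.549, 0.0942, 0.0349]
tool_rot: [-3.139, 0.118, -0.002]
ft_force: [0.2, -0.3, -3.4]
grip_width: 0.407
grip_force: 30.0
```

```bash
python3 st.py;  python3 - <<'E'
from h import *
p,K,T=img("top","top2");q,K2,T2=img("side","side2");c=np.vstack([cv2.resize(p[165:235,225:355],(728,392),interpolation=3)[:300],cv2.resize(q[160:220,250:395],(728,301),interpolation=3)]);cv2.imwrite("pics/c4.png",c[:600])
E
```

```text
t 14.65 pos [549.   94.2  34.9] yaw -94.3 tilt [0.0012 0.0007] w 0.4074520215874303 gf 29.99635487794876 F [ 0.2 -0.3 -3.4] q7 -1.6
```

View pics/c4.png

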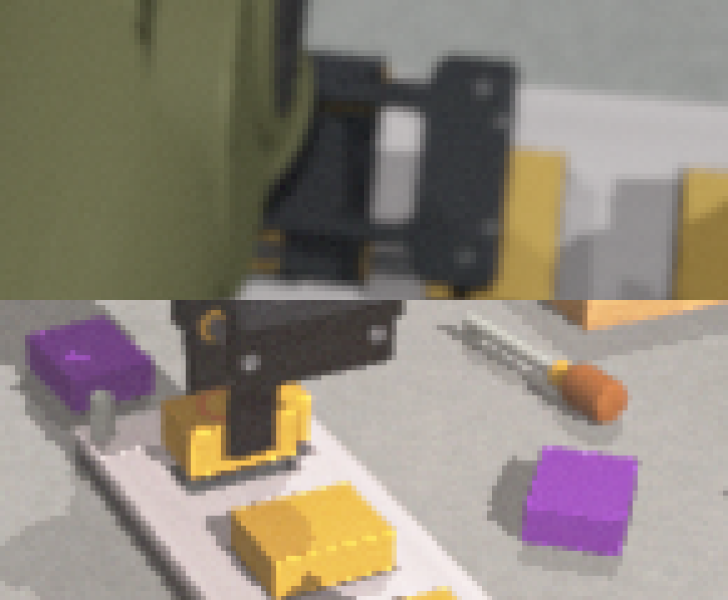

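The top view is mostly blocked by the arm. In the side view (lower half), the master hangs level above the pocket with its tongue to the right and its near vertical edge at crop (195,450). Blank_a's near edge is at (278,575). I'll compare those two edges to get the offset.

```bash
python3 st.py; python3 - <<'E'
from h import *
d=ctrl.get_image("side");K,T=d["camera_matrix"],d["cam_to_world"];q=d["pixels"]
y=np.radians(-4.4);xh=np.array([np.cos(y),np.sin(y)]);yh=np.array([-np.sin(y),np.cos(y)]);c0=np.array([.5398,.0034])
V=q.max(2).astype(float)
def vert(px,py,zb,h,name,r=3):
    P=c0+px*xh+py*yh;a,b=proj([[*P,zb+.9*h],[*P,zb+.15*h]],K,T)
    for nm,ch in(("V",V),("B",q[:,:,2].astype(float))):
        e=edge(ch,a,b,r=r,trim=.05);m=(e[0]+e[1])/2;J=(proj([[*(P+.001*xh),zb]],K,T)-proj([[*P,zb]],K,T))[0]
        print(name,nm,"pred",((a+b)/2).round(2),"meas",m.round(2),"sd",round(e[2],2),"dx mm",((m-(a+b)/2)[0]/J[0]).round(2))
    r0,c=int((a+b)[1]/2),int((a+b)[0]/2);print(V[r0,c-8:c+9].astype(int))
vert(-.02825-.001,-.023,.018,.020,"A")
vert(-.029-.0019,-.113,.018,.020,"B")
vert(-.027,.072,.0234,.024,"M")
E
```

```text
t 14.75 pos [549.1  94.   34.9] yaw -94.35 tilt [0.0012 0.0008] w 0.41088620118282076 gf 29.996467530727386 F [-0.8  0.1 -4.5] q7 -1.6
A V pred [304.3  215.65] meas [304.37 215.66] sd 0.16 dx mm 0.17
A B pred [304.3  215.65] meas [303.49 215.  ] sd 1.28 dx mm -1.88
[219 219 209 147 109 120 131 129 174 248 244 243 244 242 177 153 167]
B V pred [323.38 240.04] meas [323.48 240.04] sd 0.75 dx mm 0.22
B B pred [323.38 240.04] meas [321.46 240.68] sd 0.78 dx mm -4.21
[145 143 139 141 134 113 130 130 136 158 155 158 156 155 156 170 186]
M V pred [287.54 191.21] meas [287.36 191.19] sd 0.21 dx mm -0.47
M B pred [287.54 191.21] meas [286.21 190.46] sd 1.24 dx mm -3.34
[204 153 149 148 143 122 124 128 168 252 242 240 240 239 237 171 157]
```

carry_out --pt "0 0 0 0 -0.1 0 0.25" --pt "0 0 0 0 -0.1 0 0.25" --pt "0 0 0 0 -0.1 -0.3 0.25" --pt "0 0 0 0 -0.1 -0.5 0.25" --pt "0 0 0 0 -0.1 -0.6 0.25" --pt "0 0 0 0 -0.1 -0.7 0.25" --pt "0 0 0 0 -0.1 -0.7 0.25"

```text
time: 15.5
position: [0.5484, 0.0926, 0.0271]
tool_rot: [3.139, -0.121, -0.001]
ft_force: [-0.2, 0.3, -4.2]
grip_width: 0.414
grip_force: 30.0
```

```bash
python3 st.py
```

```text
t 15.5 pos [548.4  92.6  27.1] yaw -94.41 tilt [-0.0004 -0.0003] w 0.4141218377245495 gf 29.996334314346313 F [-0.2  0.3 -4.2] q7 -1.59
```

carry_out --pt "0 0 0 0 0 -0.2 0.25" --pt "0 0 0 0 0 -0.35 0.25" --pt "0 0 0 0 0 -0.45 0.25" --pt "0 0 0 0 0 -0.5 0.25" --pt "0 0 0 0 0 -0.55 0.25" --pt "0 0 0 0 0 -0.57 0.25" --pt "0 0 0 0 0 -0.57 0.25"

```text
time: 16.2
position: [0.5485, 0.0927, 0.0216]
tool_rot: [3.139, -0.121, -0.0]
ft_force: [-0.0, -1.1, -3.7]
grip_width: 0.412
grip_force: 30.0
```

```bash
python3 st.py
```

```text
t 16.2 pos [548.5  92.7  21.6] yaw -94.41 tilt [-0.0001 -0.0001] w 0.4122567876296286 gf 29.996384382247925 F [-0.  -1.1 -3.7] q7 -1.58
```

carry_out --pt "0 0 0 0 0 -0.03 0.25" --pt "0 0 0 0 0 -0.06 0.25" --pt "0 0 0 0 0 -0.08 0.25" --pt "0 0 0 0 0 -0.08 0.25"

```text
time: 16.6
position: [0.5486, 0.0927, 0.0215]
tool_rot: [-3.139, 0.121, 0.0]
ft_force: [-3.8, -0.7, 4.7]
grip_width: 0.41
grip_force: 30.0
```

carry_out --pt "0 0 0 0 0 0 0.5" --pt "0 0 0 0 0 0 0.65" --pt "0 0 0 0 0 0 0.7" --pt "0 0 0 0 0 1 0.7" --pt "0 0 0 0 0 4 0.7" --pt "0 0 6 0 -2 8 0.8" --pt "0 0 14 0 -7 10 1" --pt "0 0 22 0 -12 10 1" --pt "0 0 30 0 -17 10 1" --pt "0 0 38 0 -22 10 1" --pt "0 0 46 0 -27 10 1" --pt "0 0 54 0 -32 10 1"

```text
time: 17.8
position: [0.5491, -0.2004, 0.1218]
tool_rot: [2.872, 1.273, 0.002]
ft_force: [0.8, -0.2, -1.2]
grip_width: 0.993
grip_force: 0.0
```

carry_out --pt "0 0 8 0 -4 0 1" --pt "0 0 16 0 -6 0 1" --pt "0 0 24 0 -6 0 1" --pt "0 0 32 0 -6 0 1" --pt "0 0 36 0 -6 0 1" --pt "0 0 36 0 -6 0 1"

```text
time: 18.4
position: [0.549, -0.2591, 0.1216]
tool_rot: [2.344, 2.09, 0.001]
ft_force: [0.8, 0.1, -0.3]
grip_width: 1.002
grip_force: 0.0
```

```bash
python3 st.py; python3 - <<'E'
from h import *
p,K,T=img("top","top3");q,K2,T2=img("side","side3");c=p[165:250,225:400];cv2.imwrite("pics/c5.png",np.vstack([cv2.resize(c,(612,297),interpolation=3),cv2.resize(q[150:250,250:456],(612,297),interpolation=3)]))
E
python3 m3.py pics/top3.png
```

```text
t 18.4 pos [ 549.  -259.1  121.6] yaw -6.54 tilt [ 0.001  -0.0004] w 1.0016412853131627 gf 0.0 F [ 0.8  0.1 -0.3] q7 0.48
pock left plate xy -1.0 110.9 ang 179.2 sd 0.8
pock right plate xy 0.6 71.6 ang 170.59 sd 1.08
pock near plate xy -25.3 89.5 ang -90.7 sd 0.12
pock slotL plate xy 33.3 99.7 ang 173.97 sd 0.2
pock slotend plate xy 40.3 90.1 ang -97.57 sd 0.82
A far plate xy 27.7 -0.5 ang -90.71 sd 0.2
A near plate xy -30.0 -1.0 ang -90.21 sd 0.25
A left plate xy -2.5 22.6 ang 180.98 sd 0.2
A right plate xy -0.3 -22.5 ang 181.74 sd 0.22
B far plate xy 26.9 -89.9 ang -88.73 sd 0.15
B near plate xy -30.8 -90.8 ang -91.14 sd 0.35
B left plate xy -2.9 -66.8 ang 180.21 sd 0.19
B right plate xy -1.1 -113.2 ang 179.99 sd 0.43
```

View pics/c5.png

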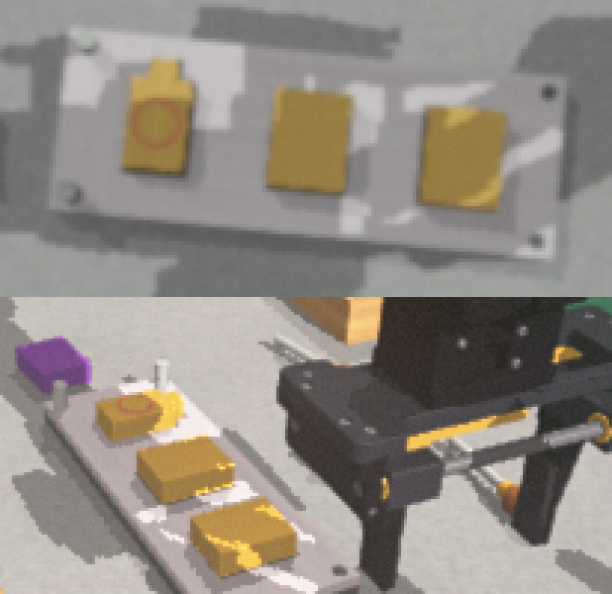

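The master sits flat in the pocket, motif up, at crop (155,124), and both blanks look square. Against the fitted plate centre, the blanks sit about 1.3 mm (A) and 1.9 mm (B) toward −x. I'll check the motif centre before nudging them.

```bash
python3 - <<'E'
from h import *
d=ctrl.get_image("top");K,T=d["camera_matrix"],d["cam_to_world"]
p=cv2.imread("pics/top3.png");hs=cv2.cvtColor(p,cv2.COLOR_BGR2HSV);hh=hs[:,:,0]
m=np.uint8(((hh<17)|(hh>170))&(hs[:,:,1]>60))*255;r=np.zeros_like(m);r[188:213,256:284]=m[188:213,256:284]
c=max(cv2.findContours(r,0,1)[0],key=cv2.contourArea);e=cv2.fitEllipse(c)
y=np.radians(-4.4);xh=np.array([np.cos(y),np.sin(y)]);yh=np.array([-np.sin(y),np.cos(y)])
w=ray(e[0],K,T,.035)[0,:2]*1000-[539.8,3.4];print("motif",e,w@xh,w@yh)
V=p.max(2)
for n,a,b in[("plate far",(249.5,176.5),(360,187.5)),("plate near",(245,227.5),(360,238))]:
  for i in(0,.5):
    A=np.array(a)+i*(np.array(b)-a);B=A+.5*(np.array(b)-a);q=edge(V,A,B,r=2);ww=ray(q[:2],K,T,.018)[:,:2];mm=ww.mean(0)*1000-[539.8,3.4];print(n,(mm@xh).round(2),(mm@yh).round(1),round(ang(ww)+4.4,2),q[2].round(2))
E
```

```text
motif ((269.3301696777344, 199.8397979736328), (13.300153732299805, 14.076553344726562), 81.29300689697266) 0.14042697923937553 90.10794198202586
plate far 51.12 80.8 -90.01 1.27
plate far 48.61 -36.1 -95.56 1.49
plate near -56.27 75.6 -89.58 0.06
plate near -55.52 -43.9 -89.69 0.14
```

carry_out --pt "0 0 2.2 -0.4 4 0 1" --pt "0 0 2.2 -0.8 8 -1 1" --pt "0 0 2.2 -1.2 12 -3 1" --pt "0 0 2.2 -1.45 16 -5 1" --pt "0 0 2.2 -1.45 17.3 -6 1" --pt "0 0 2.2 -1.45 17.3 -6.5 1" --pt "0 0 2.2 -1.45 17.3 -6.5 1" --pt "0 0 2.2 -1.45 17.3 -6.5 1" --pt "0 0 2.2 -1.45 17.3 -6.5 1"

```text
time: 19.5
position: [0.535, -0.0879, 0.0567]
tool_rot: [2.306, 2.131, 0.001]
ft_force: [0.5, 0.3, 0.3]
grip_width: 0.999
grip_force: 0.0
```

```bash
python3 st.py
```

```text
t 19.5 pos [535.  -87.9  56.7] yaw -4.5 tilt [ 0.0017 -0.0009] w 0.9992840560222128 gf 0.0 F [0.5 0.3 0.3] q7 0.2
```

carry_out --pt "0 0 0.1 -0.05 0.1 -1 1" --pt "0 0 0.1 -0.05 0.1 -2.2 1" --pt "0 0 0.1 -0.05 0.1 -3.1 1" --pt "0 0 0.1 -0.05 0.1 -3.5 1" --pt "0 0 0.1 -0.05 0.1 -3.6 1" --pt "0 0 0.1 -0.05 0.1 -3.6 1"

```text
time: 20.1
position: [0.5338, -0.0847, 0.0196]
tool_rot: [2.302, 2.138, -0.001]
ft_force: [0.1, -0.5, 0.0]
grip_width: 0.999
grip_force: 0.0
```

```bash
python3 st.py
```

```text
t 20.1 pos [533.8 -84.7  19.6] yaw -4.23 tilt [-0.0002 -0.0003] w 0.9994716838077212 gf 0.0 F [ 0.1 -0.5  0. ] q7 0.23
```

carry_out --pt "0 0 0 0.07 -0.1 0.05 1" --pt "0 0 0 0.07 -0.1 0.05 0.8" --pt "0 0 0 0.07 -0.1 0.05 0.7" --pt "0 0 0 0.07 -0.1 0.05 0.6" --pt "0 0 0 0.07 -0.1 0.05 0.5" --pt "0 0 0 0.07 -0.1 0.05 0.5" --pt "0 0 0 0.07 -0.1 0.05 0.5" --pt "0 0 0 0.07 -0.1 0.05 0.5" --squeeze 15

```text
time: 20.9
position: [0.5335, -0.0855, 0.0202]
tool_rot: [-2.3, -2.137, 0.002]
ft_force: [-5.4, 0.3, 5.1]
grip_width: 0.666
grip_force: 15.0
```

```bash
python3 st.py
```

```text
t 20.9 pos [533.5 -85.5  20.2] yaw -4.22 tilt [-0.0022  0.0005] w 0.6664139245782672 gf 14.999278485774994 F [-5.4  0.3  5.1] q7 0.23
```

carry_out --pt "0 0 0 0 0 0.3 0.5" --pt "0 0 0 0 0 0.3 0.5" --pt "0 0 0 0 0 0.3 0.5" --pt "0 0 0 0 0 0.2 0.5" --pt "0 0 0 0 0 0.1 0.5" --pt "0 0 0 0 0 0.05 0.5" --pt "0 0 0 0 0 0 0.5" --pt "0 0 0 0 0 0 0.5"

```text
time: 21.7
position: [0.5346, -0.0857, 0.0203]
tool_rot: [2.302, 2.138, -0.0]
ft_force: [-0.6, -0.2, -5.0]
grip_width: 0.666
grip_force: 15.0
```

```bash
python3 st.py
```

```text
t 21.7 pos [534.6 -85.7  20.3] yaw -4.22 tilt [ 0.0001 -0.0001] w 0.6658329491555993 gf 14.994535446166992 F [-0.6 -0.2 -5. ] q7 0.23
```

carry_out --pt "0 0 0 0 0 -0.04 0.5" --pt "0 0 0 0 0 -0.08 0.5" --pt "0 0 0 0 0 -0.08 0.5" --pt "0 0 0 0 0 -0.08 0.8" --pt "0 0 0 0 0 -0.08 0.95" --pt "0 0 0 0 0 0.5 1" --pt "0 0 0 0 0 3 1" --pt "0 0 0 0.3 2 4 1" --pt "0 0 0 0.6 6 4 1" --pt "0 0 0 0.63 8.7 4 1" --pt "0 0 0 0.63 8.7 3.5 1" --pt "0 0 0 0.63 8.7 3 1"

```text
time: 22.9
position: [0.5413, 0.0017, 0.0505]
tool_rot: [2.299, 2.139, 0.001]
ft_force: [-0.8, -0.5, -0.2]
grip_width: 0.995
grip_force: 0.0
```

carry_out --pt "0 0 0 0 0 -1 1" --pt "0 0 0 0 0 -2 1" --pt "0 0 0 0 0 -2.7 1" --pt "0 0 0 0 0 -3 1" --pt "0 0 0 0 0 -3 1" --pt "0 0 0 0 0 -3 1"

```text
time: 23.5
position: [0.5411, 0.0011, 0.0204]
tool_rot: [2.302, 2.137, 0.0]
ft_force: [0.8, 0.4, 0.5]
grip_width: 1.001
grip_force: 0.0
```

```bash
python3 st.py
```

```text
t 23.5 pos [541.1   1.1  20.4] yaw -4.24 tilt [ 0.0004 -0.0002] w 1.001204675376782 gf 0.0 F [0.8 0.4 0.5] q7 0.05
```

Close on A, lift slightly so the arm re-centres, then set it down.

carry_out --pt "0 0 0 0 0 0 0.8" --pt "0 0 0 0 0 0 0.65" --pt "0 0 0 0 0 0 0.5" --pt "0 0 0 0 0 0 0.5" --pt "0 0 0 0 0 0 0.5" --pt "0 0 0 0 0 0.3 0.5" --pt "0 0 0 0 0 0.3 0.5" --pt "0 0 0 0 0 0.3 0.5" --pt "0 0 0 0 0 0.2 0.5" --pt "0 0 0 0 0 0.1 0.5" --pt "0 0 0 0 0 0.03 0.5" --pt "0 0 0 0 0 0 0.5"

```text
time: 24.7
position: [0.5407, 0.0013, 0.0204]
tool_rot: [-2.302, -2.138, 0.001]
ft_force: [-1.8, -0.5, 0.8]
grip_width: 0.66
grip_force: 15.0
```

```bash
python3 st.py
```

```text
t 24.7 pos [540.7   1.3  20.4] yaw -4.22 tilt [-0.0004 -0.    ] w 0.6601162511754137 gf 14.999871253967285 F [-1.8 -0.5  0.8] q7 0.05
```

Set down, so I'll release, rise straight up, move away toward −y and look again.

carry_out --pt "0 0 0 0 0 -0.03 0.5" --pt "0 0 0 0 0 -0.03 0.8" --pt "0 0 0 0 0 -0.03 0.95" --pt "0 0 0 0 0 0.5 1" --pt "0 0 0 0 0 3 1" --pt "0 0 0 0 0 7 1" --pt "0 0 0 0 -3 11 1" --pt "0 0 0 0 -8 12 1" --pt "0 0 0 0 -13 12 1" --pt "0 0 0 0 -17.5 12 1" --pt "0 0 0 0 -22 12 1" --pt "0 0 0 0 -26.5 12 1"

```text
time: 25.9
position: [0.5411, -0.2654, 0.1411]
tool_rot: [2.3, 2.138, 0.002]
ft_force: [-0.1, 0.6, 0.7]
grip_width: 0.996
grip_force: 0.0
```

carry_out --pt "0 0 0 0 -3 2 1" --pt "0 0 0 0 -3 2 1" --pt "0 0 0 0 -3 2 1"

```text
time: 26.2
position: [0.541, -0.2946, 0.161]
tool_rot: [2.303, 2.135, 0.001]
ft_force: [-0.3, 0.5, -0.5]
grip_width: 0.998
grip_force: 0.0
```

```bash
python3 st.py; python3 - <<'E'
from h import *
p,K,T=img("top","top4");q,_,_=img("side","side4")
cv2.imwrite("pics/c6.png",np.vstack([cv2.resize(p[100:260,140:400],(650,400),interpolation=3),cv2.resize(q[150:230,250:462],(650,200),interpolation=3)])[:600])
E
python3 m3.py pics/top4.png | grep -v pock
```

```text
t 26.2 pos [ 541.  -294.6  161. ] yaw -4.33 tilt [ 0.0014 -0.0005] w 0.9980690920341011 gf 0.0 F [-0.3  0.5 -0.5] q7 0.58
A far plate xy 28.7 -0.5 ang -89.29 sd 0.25
A near plate xy -29.5 -1.0 ang -89.92 sd 0.21
A left plate xy -2.5 22.2 ang 180.32 sd 0.16
A right plate xy -0.3 -23.0 ang 179.94 sd 0.19
B far plate xy 29.1 -89.9 ang -89.55 sd 0.24
B near plate xy -29.1 -90.8 ang -91.21 sd 0.33
B left plate xy -2.9 -66.8 ang 180.06 sd 0.25
B right plate xy -1.1 -113.6 ang 180.87 sd 0.45
```

View pics/c6.png

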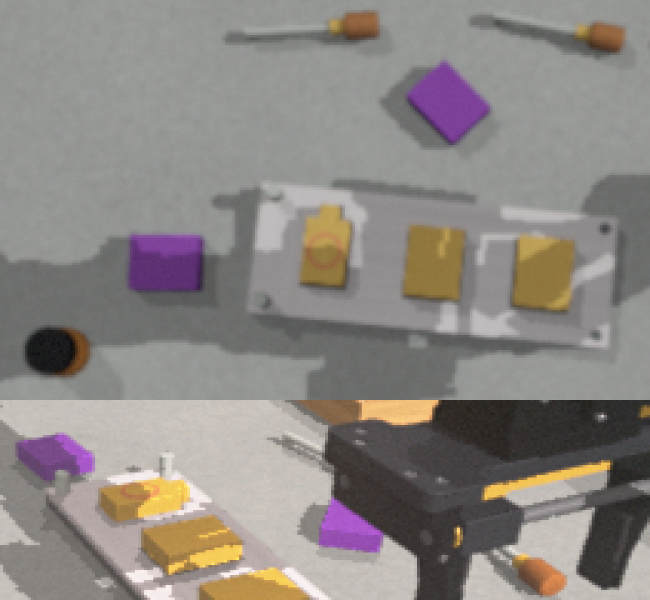

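The last picture shows the master seated at crop (325,250), motif up, and blanks A (435,263) and B (543,272) square in the row. Both are within about 0.5 mm of their outlines, and the bystanders in view haven't moved. I'm handing in.

```bash
python3 -c "
from bench import ctrl
print(ctrl.close_job())"
```

```text
the job is handed in; nothing more can be done
None
```

The master block is seated in the pocket motif up, both blanks measure within about 0.5 mm of their outlines, I saw no other item out of place, and the job was handed in at about 26 s; no verdict was shown.

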